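# Load the capping carousel and bring the capping head over the bottle

### The job

First turn the capping carousel until its empty red place is at the front, centred over the yellow pointer, with the carousel stopped. Next stand the fallen bottle upright on the counter and let go of it; then take it up again and set it down gently, upright and centred, on the red place. Last, swing the green capping arm over so that its black head is centred above the bottle's cap, leave everything released and at rest, and do not disturb the funnel, the basket or the jerrycan.

Things in the scene. Friction and masses are not known exactly. Their poses are not given: they have to be found in the camera images.
- capper: Fixed capping stand; origin on the counter under the carousel's vertical axis. Its front is at its own -x, roughly towards the robot: a yellow pointer strip on the counter, ending in an upright tab 36 mm high, 184 mm from the axis. At its own +x, 180 mm from the axis, stands the arm's column, 28 mm thick, 245 mm tall.
- carousel_axis (a point): Centre of the top face of the turning aluminium disc, on its axis, 35 mm above the counter. Disc 300 mm across. 138 mm from the axis stand six black upright push posts, 60 degrees apart, 16 mm thick, from 35 to 115 mm above the counter; the red place lies midway between two of them (30 degrees from each).
- red_place (a point): Centre of the top of the empty red pad (70 x 70 mm, flat, no walls, top 38 mm above the counter), 75 mm from the carousel's axis; it turns with the disc. A red stripe runs from it to the rim. Fixed to the disc 120 degrees either side of it, 75 mm from the axis, are two clear jars with blue lids, 66 mm across, tops 128 mm above the counter.
- front_mark (a point): Fixed point (not a part) 38 mm above the counter, 75 mm from the axis, on the line over the yellow pointer: the red place's centre must come here.
- carousel (a joint): Angle of the disc, rad, growing counter-clockwise seen from above; 0 (or any multiple of 2 pi) = red place at the front. It turns without end both ways, with a little friction (about 0.25 N m) that stops it where it is left.
- bottle: Square white plastic bottle, 150 mm tall in all, about 0.25 kg, lying on its flat side at the start. Origin: centre of its underside (28 mm above the counter while it lies); z runs from there to the cap; x, y square to its sides. Body 56 x 56 mm, 112 mm tall, with a yellow label; sloping shoulder to 120 mm; blue round screw cap 34 mm across from 122 to 150 mm.
- bottle_cap (a point): Centre of the top face of the bottle's cap, 150 mm from the underside.
- boom (a joint): Angle of the green capping arm, rad: 0 = its head is right above the front point, growing as it swings out to the robot's left (clockwise seen from above); it starts swung out. End stop at -0.03; friction (about 0.25 N m) holds it where it is left.
- boom_hinge (a point): Point on the arm's vertical hinge axis, at the height of the arm's bar (265 mm). The bar is 28 mm wide, from 254 to 276 mm above the counter.
- boom_handle (a point): Middle of the upright round orange handle, 18 mm thick, that stands on the arm's bar from 276 to 336 mm above the counter, 200 mm from the hinge axis; this point is 310 mm above the counter.
- capping_head (a point): Centre of the underside of the black round capping head (56 mm across), 255 mm from the hinge axis, 206 mm above the counter; it passes 18 mm above the cap of a bottle standing on the red place. Over the head, a steel stub 40 mm across rises to 306 mm above the counter.
- funnel: Bystander: red funnel standing mouth down, 110 mm across, 120 mm tall; origin: centre of its underside.
- basket: Bystander: open yellow basket, 120 mm across at the rim, 100 mm tall; origin: centre of its underside.
- jerrycan: Bystander: white jerrycan with a blue cap, 90 x 120 mm, 192 mm tall; origin: centre of its underside.
Not all that is in view belongs to the job. What is shaped like the bottle but brown or pink is not meant.

How it is judged:
By the outcome, as a careful person would: the job done as asked, in the order asked, and still so for the second after the job is handed in, with the robot touching nothing.
It also fails if it takes over 72 s, if anything falls off the work surface, if the arm or the gripper's body presses on something with over 40 N, if the wrist force passes 120 N, or if a joint passes its speed limit or range.

### The arm

A 7-joint arm with a two-finger parallel gripper is mounted at the origin on the work surface. World frame = base frame: x ahead of the robot, y to its left, z up, the work surface at z = 0. Lengths are in m, angles in rad, forces in N, time in s.
With the tool pointing down it reaches from about 0.425 to 0.875 m from the base axis. Payload 8.4 kg.
Tool frame: the origin (TCP) lies midway between the tips of the shut fingers; the grasp point (between the pads) lies 19 mm behind it; z points along the fingers, y is the line along which they close (so a half turn about z gives the same grasp; the last joint's range is limited). The gripper opens to 85 mm and grips with 20 to 120 N. Pads are 22 mm wide; open, the fingers measure 114 mm over their backs; the gripper's body (76 mm by 85 mm) begins 54 mm behind the grasp point. The pads swing forward as they close: fully open they stand 13 mm farther back than shut.
Start: joints at [-1.308, 0.333, 0.04, 1.465, -0.013, 1.343, -0.059], TCP at [0.23, 0.608, 0.231] pointing down, gripper open.
Joint ranges: [-2.58, 2.58], [-0.38, 2.09], [-1.3, 1.39], [0.25, 2.4], [-1.5, 4.64], [0.08, 2.09], [-2.65, 2.65]. Speed limits (rad/s): [2.22, 2.22, 2.79, 2.79, 3.14, 3.14, 3.14].

### API

Orientations are given as a unit quaternion [x, y, z, w].
In Python, from plant import status, eyes, workorder gives the robot as it stands.
- The arm moves only by the shell command python3 -m pendant 'ROWS' [FORCE]. ROWS is JSON, one flat list of numbers, 7 for each row, row after row: the shift along the tool's x, y, z in cm, then the turn, a rotation vector about the tool's x, y, z in rad, then the closure in counts, from 0 (fully open) to 255 (shut). A call has 1 to 8 rows; each row is the pose to reach, as a shift and turn from the pose commanded when the call began, along the tool's axes at that moment; what a row does not reach only later rows make up. A row lasts 1/12 s, in which the tool goes at most 41.7 mm and 7.16 degrees, less where a joint would pass 70% of its speed; a pose out of reach is approached as far as the arm can. A call with a gripper value outside its range is refused whole. The fingers move at their own pace and stop on an object; FORCE is the grip in N (left out, the last holds). Time passes only in rows, so rows that repeat a pose let the fingers close. It gives the time, the measured TCP pose, the force, the opening and the grip force at its end, in the units of the state.
- status.read_state(): the state, without advancing time (a new reading comes with each control period).
- eyes.snapshot(name): name is "scene" or "top"; returns (picture, depth): 420x560x3 uint8, red, green, blue; 420x560 float32, m along the optical axis (not along the pixel's ray), 0 where there is no reading.
- eyes.camera_model(name): a dict with "K" (3x3 intrinsics, pixels), "R" (3x3) and "t" (3): a world point X has camera coordinates R X + t. Camera axes: x right, y down, z forward; pixel columns grow to the right and rows downward; lengths in m; the calibration is good to about 2 mm. A picture is of the moment at which its call begins. camera_model takes no time and is no camera call.
- workorder.close_job(): hands the job in; it is judged then, once.
The state is a dict: "time_s": time; "joint_pos": joint angles; "qvel": joint speeds; "joint_torque": joint torques, N m; "position": TCP position; "eef_rot": TCP orientation; "wrist_force": force on the tool from outside, world axes, zero at the start; "wrist_torque": the same for the moment, N m; "width": finger opening in m; "gripper_force": force on a finger pad.
Only numpy, scipy, OpenCV 4.12 (cv2) and the standard library are available. Lean on these libraries where they do the work, as an engineer would, in place of code of your own. Each camera call takes 0.05 s, during which the arm holds its last target. There are 200 camera calls.

## Working session

There is one attempt and no reset: what is moved stays moved. The work goes in short steps, Python scripts to look and compute and a shell command to move; the robot and the scene stay as the last step left them, time stands still between calls to the robot, and variables do not carry over. Pictures are saved under pics/ and viewed, at most 10 in all, crops included, and the job is handed in when it is done.

```bash
ls; mkdir -p pics
python3 - <<'E'
from plant import status, eyes
import cv2,numpy as np
for n in("scene","top"):
    p,d=eyes.snapshot(n); cv2.imwrite(f"pics/{n}0.png",p[:,:,::-1]); np.save(f"pics/{n}0.npy",d)
    m=eyes.camera_model(n); print(n,np.round(m["K"],1).tolist(),np.round(m["R"],3).tolist(),np.round(m["t"],3).tolist())
print(status.read_state())
E
```

```text
pics
scene [[439.3, 0.0, 288.6], [0.0, 439.3, 204.8], [0.0, 0.0, 1.0]] [[0.686, 0.727, -0.013], [0.595, -0.572, -0.564], [-0.418, 0.379, -0.825]] [-0.297, -0.283, 2.06]
top [[433.6, 0.0, 272.9], [0.0, 433.6, 215.9], [0.0, 0.0, 1.0]] [[0.019, -1.0, 0.004], [-0.981, -0.019, -0.196], [0.196, -0.0, -0.981]] [-0.119, 0.566, 1.511]
{'time_s': 0.1, 'joint_pos': array([-1.30819791,  0.33386201,  0.03986084,  1.46616897, -0.01337495,
        1.34330442, -0.05847778]), 'qvel': array([ 7.42484471e-04, -8.72288747e-04, -7.36334105e-05, -2.19008609e-03,
       -7.56249332e-04, -2.88842926e-05, -4.57235128e-05]), 'joint_torque': array([ 4.23770602e-03, -6.60017753e+01,  1.37074850e+00, -4.06472003e+01,
        1.71396334e-02,  8.94648721e-03,  1.10897542e-06]), 'position': array([0.22995169, 0.60752923, 0.23050276]), 'eef_rot': array([ 1.79902210e-01,  9.83684222e-01, -7.34964752e-04, -7.36813837e-05]), 'wrist_force': array([ 0.48978271, -0.20264281,  0.79360239]), 'wrist_torque': array([-0.00362345,  0.01451579, -0.02763756]), 'gripper_force': 0.0, 'width': 0.08553472448893075}
```

View pics/top0.png

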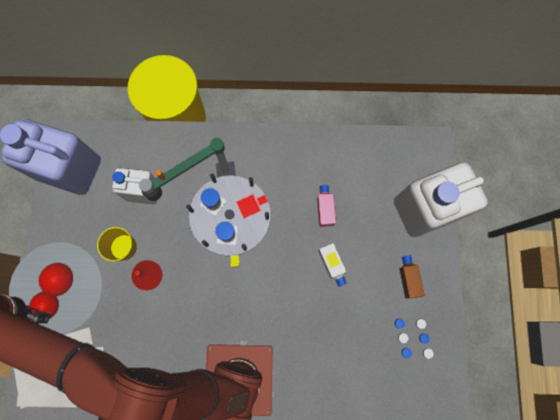

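View pics/scene0.png

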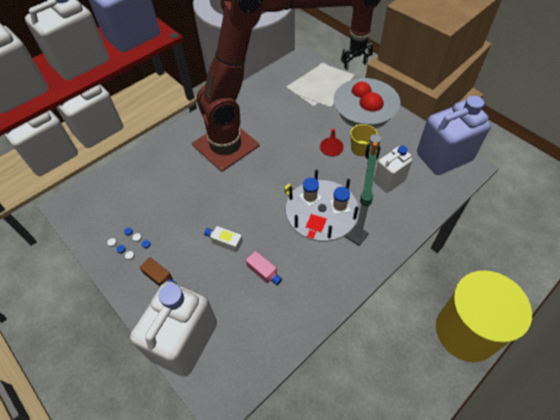

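The top view shows the carousel axis at about (230,214), the red pad at (248,206) and the yellow tab at (235,262). The bottle lies at (333,262) with its cap at (341,282). The boom hinge is at (218,146), its head at (150,188) and its handle at (159,174). The funnel, basket and jerrycan are on the left.

```bash
cat > h.py <<'E'
import numpy as np,cv2
from plant import status,eyes
from scipy.spatial.transform import Rotation as Ro
def px2w(n,u,v,z):
    m=eyes.camera_model(n);K,R,t=map(np.array,(m["K"],m["R"],m["t"]))
    d=R.T@np.linalg.solve(K,[u,v,1.]);c=-R.T@t
    return c+d*(z-c[2])/d[2]
def cloud(n,d):
    m=eyes.camera_model(n);K,R,t=map(np.array,(m["K"],m["R"],m["t"]))
    v,u=np.mgrid[:d.shape[0],:d.shape[1]]
    P=np.stack([(u-K[0,2])/K[0,0]*d,(v-K[1,2])/K[1,1]*d,d],-1)
    return (P-t)@R
def w2px(n,X):
    m=eyes.camera_model(n);q=np.array(m["K"])@(np.array(m["R"])@X+m["t"]);return q[:2]/q[2]
def blobs(n,p,lo,hi,roi,amin=5):
    """colour blobs (HSV) in roi=(u0,v0,u1,v1): list of (u,v,area)"""
    h=cv2.cvtColor(p,cv2.COLOR_RGB2HSV);m=cv2.inRange(h,np.array(lo),np.array(hi));k=np.zeros_like(m);u0,v0,u1,v1=roi;k[v0:v1,u0:u1]=m[v0:v1,u0:u1]
    c,l,s,ce=cv2.connectedComponentsWithStats(k)
    return [(*np.round(ce[i],1),int(s[i,4])) for i in range(1,c) if s[i,4]>=amin],l
def tool(dw):
    """world shift (m) -> tool-axes shift (cm)"""
    s=status.read_state();return Ro.from_quat(s["eef_rot"]).inv().apply(dw)*100
E
python3 - <<'E'
from h import *
p=cv2.imread("pics/top0.png")[:,:,::-1].copy();d=np.load("pics/top0.npy");C=cloud("top",d)
np.set_printoptions(precision=4,suppress=True)
def show(nm,lo,hi,roi,z):
    b,_=blobs("top",p,lo,hi,roi)
    for u,v,a in b: print(nm,(u,v,a),px2w("top",u,v,z),"depthP",C[int(round(v)),int(round(u))])
show("jarlid",(105,120,60),(125,255,255),(195,180,245,250),.128)
show("red",(0,180,100),(8,255,255),(235,185,275,220),.038)
show("tab",(25,150,120),(35,255,255),(225,250,250,270),.03)
show("label",(25,100,120),(35,255,255),(315,240,350,275),.056)
show("cap",(105,120,60),(125,255,255),(330,270,350,290),.03)
show("handle",(8,150,120),(20,255,255),(150,160,175,185),.31)
show("post",(0,0,0),(179,255,50),(180,170,280,255),.115)
show("boom",(60,80,30),(90,255,200),(150,130,230,200),.27)
# bottle by height
X=C.reshape(-1,3);ok=(d.reshape(-1)>0)&(X[:,2]>.04)&(X[:,2]<.08)
uu=np.tile(np.arange(560),420);vv=np.repeat(np.arange(420),560)
s=ok&(uu>310)&(uu<355)&(vv>235)&(vv<292);Q=X[s];c=Q[:,:2].mean(0);w,V=np.linalg.eigh(np.cov((Q[:,:2]-c).T));print("bottle",c,V[:,1],np.median(Q[:,2]),[np.ptp((Q[:,:2]-c)@V[:,i]) for i in(0,1)],s.sum())
for q in[(150,188),(130,180),(116,244),(146,274),(330,205)]:print(q,C[q[1],q[0]])
big=cv2.resize(p[130:290,100:360],None,fx=3,fy=3,interpolation=cv2.INTER_CUBIC);cv2.imwrite("pics/c1.png",big[:,:,::-1])
E
```

```text
jarlid (np.float64(209.6), np.float64(197.2), 265) [0.6153 0.1128 0.128 ] depthP [0.6159 0.1113 0.1287]
jarlid (np.float64(224.6), np.float64(230.7), 272) [0.4986 0.0559 0.128 ] depthP [0.4971 0.0542 0.1307]
red (np.float64(248.0), np.float64(205.9), 288) [ 0.607  -0.0162  0.038 ] depthP [ 0.6064 -0.0162  0.0391]
red (np.float64(262.1), np.float64(199.7), 46) [ 0.6314 -0.0674  0.038 ] depthP [ 0.6305 -0.067   0.0372]
tab (np.float64(234.4), np.float64(260.9), 85) [0.4051 0.0272 0.03  ] depthP [0.4064 0.0302 0.0118]
label (np.float64(332.4), np.float64(259.4), 143) [ 0.4146 -0.3221  0.056 ] depthP [ 0.4158 -0.3203  0.0586]
cap (np.float64(340.8), np.float64(281.2), 60) [ 0.34   -0.3551  0.03  ] depthP [ 0.34   -0.3537  0.0429]
handle (np.float64(158.3), np.float64(172.3), 26) [0.647  0.2467 0.31  ] depthP [0.6408 0.2412 0.3336]
post (np.float64(213.5), np.float64(179.1), 10) [0.6845 0.104  0.115 ] depthP [0.6956 0.1076 0.0777]
post (np.float64(251.2), np.float64(182.8), 9) [ 0.6736 -0.0295  0.115 ] depthP [ 0.683  -0.0269  0.0784]
post (np.float64(190.5), np.float64(209.3), 11) [0.5739 0.1791 0.115 ] depthP [0.5806 0.1862 0.0882]
post (np.float64(266.6), np.float64(216.8), 5) [ 0.5524 -0.0864  0.115 ] depthP [ 0.5595 -0.0873  0.0754]
post (np.float64(206.0), np.float64(244.2), 6) [0.4526 0.1192 0.115 ] depthP [0.458  0.1248 0.0792]
boom (np.float64(190.1), np.float64(161.5), 654) [0.6968 0.159  0.27  ] depthP [0.6947 0.159  0.2714]
bottle [ 0.4051 -0.3236] [-0.9109 -0.4127] 0.05575764161327139 [np.float64(0.05876123602084071), np.float64(0.14951676742174008)] 585
(150, 188) [0.5969 0.2688 0.309 ]
(130, 180) [0.6568 0.3756 0.1814]
(116, 244) [0.461  0.4665 0.007 ]
(146, 274) [0.3507 0.3333 0.0582]
(330, 205) [ 0.6117 -0.3147  0.0579]
```

View pics/c1.png

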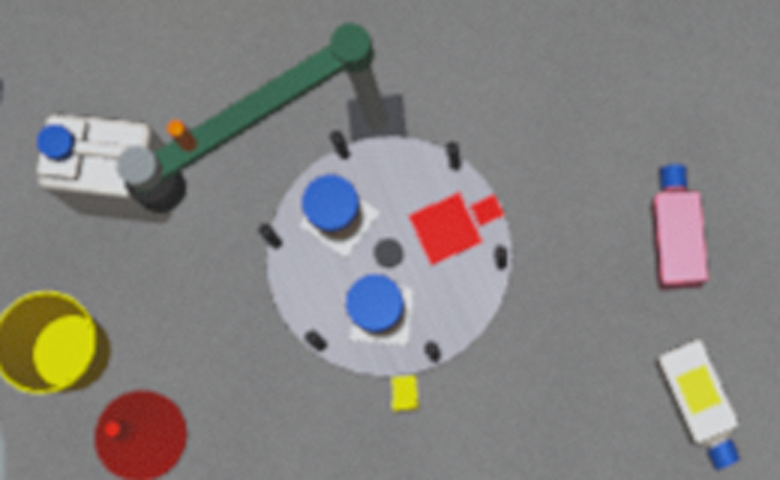

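Run:
```python
from h import *
np.set_printoptions(precision=4,suppress=True)
d=np.load("pics/top0.npy");C=cloud("top",d)
print("hinge px->",px2w("top",216.7,144.7,.285),C[145,217])
A=np.array([.5736,.0508]);p=cv2.imread("pics/top0.png")[:,:,::-1].copy()
X=C.reshape(-1,3)
# disc centre from points at disc height
s=(abs(X[:,2]-.035)<.006)&(np.hypot(*(X[:,:2]-A).T)<.2);s&=(d.ravel()>0)
pts=X[s][:,:2].astype(np.float32);print("disc",cv2.minEnclosingCircle(pts))
# boom bar axis
s=(abs(X[:,2]-.272)<.012)&(X[:,0]>.55)&(X[:,0]<.8)&(X[:,1]>.02)&(X[:,1]<.32);Q=X[s][:,:2]
c=Q.mean(0);V=np.linalg.eigh(np.cov((Q-c).T))[1][:,1];t=(Q-c)@V;print("bar",c,V,c+V*t.min(),c+V*t.max(),len(Q))
# stub top
s=(abs(X[:,2]-.306)<.006)&(np.hypot(X[:,0]-.597,X[:,1]-.269)<.04);print("stub",X[s].mean(0),s.sum())
s=(X[:,2]>.32)&(X[:,2]<.34)&(np.hypot(X[:,0]-.641,X[:,1]-.241)<.03);print("handle",X[s].mean(0),s.sum())
# tab
s=(X[:,2]>.03)&(X[:,2]<.045)&(np.hypot(X[:,0]-.39,X[:,1]-.027)<.03);print("tab",X[s].mean(0),s.sum(),X[s].min(0),X[s].max(0))
# bottle ends
s=(X[:,2]>.04)&(X[:,2]<.065)&(X[:,0]>.3)&(X[:,0]<.5)&(X[:,1]<-.25)&(X[:,1]>-.4)
r=cv2.minAreaRect(X[s&(X[:,2]>.052)][:,:2].astype(np.float32)*1000);print("body rect",r)
a=np.array([-.911,-.4127]);q=X[s][:,:2];print("ends",((q-[.4146,-.3221])@a).min(),((q-[.4146,-.3221])@a).max(),((q-[.4146,-.3221])@[.4127,-.911]).min(),((q-[.4146,-.3221])@[.4127,-.911]).max())
```

```text
hinge px-> [0.7493 0.0747 0.285 ] [0.7487 0.0738 0.284 ]
disc ((0.5695139169692993, 0.04944879561662674), 0.18351341784000397)
bar [0.6824 0.1743] [-0.5727  0.8197] [0.7629 0.0591] [0.5921 0.3036] 750
stub [0.6088 0.2856 0.3067] 135
handle [0.6389 0.2405 0.333 ] 32
tab [0.3941 0.0269 0.0371] 32 [0.3864 0.0129 0.0302] [0.4013 0.0418 0.0446]
body rect ((399.0511779785156, -326.8027648925781), (144.84494018554688, 55.99562454223633), 23.358823776245117)
ends -0.05614535294895525 0.09338988832074696 -0.03067507578405973 0.02808889863079116
```

```bash
cat >> h.py <<'E'
def down(yaz):
    """tool straight down, tool y at azimuth yaz (deg)"""
    c,s=np.cos(np.radians(yaz)),np.sin(np.radians(yaz));y=np.array([c,s,0]);z=np.array([0,0,-1.])
    return Ro.from_matrix(np.stack([np.cross(y,z),y,z],1))
def rel(pos,rot,base=None):
    """tool-axes shift cm + rotvec from base (default: measured pose)"""
    if base is None:
        s=status.read_state();base=(s["position"],Ro.from_quat(s["eef_rot"]))
    r=base[1].inv();return np.round(np.r_[r.apply(np.array(pos)-base[0])*100,(r*rot).as_rotvec()],3)
A=np.array([.5736,.0508]);H=np.array([.749,.0745]);FAZ=187.65
def pol(c,r,az):return c+r*np.array([np.cos(np.radians(az)),np.sin(np.radians(az))])
E
python3 - <<'E'
from h import *
P=pol(A,.138,-33.8)
print(rel([.5,.05,.24],down(69.3)),rel([*P,.2],down(56.2)))
E
```

```text
[-4.4990e+01 -4.2587e+01 -8.8200e-01 -1.0000e-03  0.0000e+00 -0.0000e+00] [-6.5287e+01 -4.3023e+01  3.1210e+00 -1.0000e-03  0.0000e+00  2.2800e-01]
```

```bash
python3 -m pendant '[-45,-42.6,-0.9,0,0,0,100,-45,-42.6,-0.9,0,0,0,100,-45,-42.6,-0.9,0,0,0,100,-45,-42.6,-0.9,0,0,0,100,-45,-42.6,-0.9,0,0,0,100,-45,-42.6,-0.9,0,0,0,100,-45,-42.6,-0.9,0,0,0,100,-45,-42.6,-0.9,0,0,0,100]' 20
python3 -m pendant '[-22.5,-21.3,0,0,0,0,120,-22.5,-21.3,0,0,0,0,120,-22.5,-21.3,0,0,0,0,120,-22.5,-21.3,0,0,0,0,120,-22.5,-21.3,0,0,0,0,120,-22.5,-21.3,0,0,0,0,120,-22.5,-21.3,0,0,0,0,120,-22.5,-21.3,0,0,0,0,120]'
python3 - <<'E'
from h import *
P=pol(A,.138,-33.8);s=status.read_state();print(s["joint_pos"],s["width"])
print(rel([*P,.2],down(56.2)))
E
```

```text
time_s: 0.77
position: [0.3757, 0.3058, 0.236]
eef_rot: [0.18, 0.984, -0.0, -0.0]
wrist_force: [1.4, 0.4, -0.1]
width: 0.0519
gripper_force: 0.0
time_s: 1.43
position: [0.5116, 0.0232, 0.2364]
eef_rot: [0.183, 0.983, -0.001, 0.001]
wrist_force: [-0.8, -0.1, -0.6]
width: 0.0453
gripper_force: 0.0
[-0.69057308  0.03450112  0.5773763   1.8132476  -0.01799681  1.29867083
  1.0948258 ] 0.04534623193285944
[-1.8253e+01  1.7610e+00  3.6610e+00 -1.0000e-03  2.0000e-03  2.2300e-01]
```

```bash
python3 -m pendant '[-18.25,1.75,3.6,0,0,0.223,120,-18.25,1.75,3.6,0,0,0.223,120,-18.25,1.75,3.6,0,0,0.223,120,-18.25,1.75,3.6,0,0,0.223,120,-18.25,1.75,3.6,0,0,0.223,120,-18.25,1.75,3.6,0,0,0.223,120,-18.25,1.75,3.6,0,0,0.223,120]'
python3 - <<'E'
from h import *
P=pol(A,.138,-33.8);print(rel([*P,.065],down(56.2)))
p,d=eyes.snapshot("top");cv2.imwrite("pics/t2.png",cv2.resize(p[130:290,160:360],None,fx=3.5,fy=3.5)[:,:,::-1])
E
```

```text
time_s: 2.02
position: [0.6871, -0.02, 0.1985]
eef_rot: [0.289, 0.957, -0.001, -0.001]
wrist_force: [-0.0, 0.5, 0.6]
width: 0.0455
gripper_force: 0.0
[-4.4300e-01 -4.0100e-01  1.3352e+01 -3.0000e-03 -1.0000e-03  4.0000e-03]
```

View pics/t2.png

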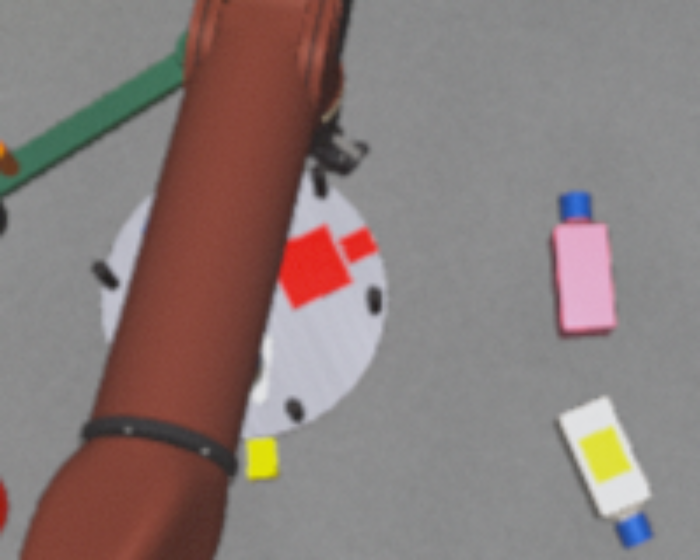

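The gripper sits above the rear-right post, allowing for the height parallax. The arm hides the left of the disc, and the carousel has not moved. I'll descend and grip the post.

```bash
python3 -m pendant '[-0.4,-0.4,6.5,0,0,0,120,-0.4,-0.4,6.5,0,0,0,120,-0.4,-0.4,10,0,0,0,120,-0.4,-0.4,13.3,0,0,0,120,-0.4,-0.4,13.3,0,0,0,120,-0.4,-0.4,13.3,0,0,0,120]'
python3 -m pendant '[0,0,0,0,0,0,230,0,0,0,0,0,0,230,0,0,0,0,0,0,230,0,0,0,0,0,0,230,0,0,0,0,0,0,230]' 20
python3 - <<'E'
from h import *
s=status.read_state();print(s["joint_pos"],s["position"],s["width"])
q=s["position"][:2]-A;r=np.hypot(*q);az=np.degrees(np.arctan2(q[1],q[0]));print(r,az)
base=(s["position"],Ro.from_quat(s["eef_rot"]))
for k in range(1,9):
    a=az-k*6.78;print(rel([*pol(A,r,a),s["position"][2]],Ro.from_rotvec([0,0,-np.radians(k*6.78)])*base[1],base)[[0,1,5]])
E
```

```text
time_s: 2.57
position: [0.6868, -0.0238, 0.0671]
eef_rot: [0.288, 0.958, -0.0, -0.001]
wrist_force: [1.3, -0.1, 0.9]
width: 0.0452
gripper_force: 0.0
time_s: 2.98
position: [0.6898, -0.0247, 0.0703]
eef_rot: [0.288, 0.958, 0.001, 0.002]
wrist_force: [-2.7, 0.7, 8.6]
width: 0.0153
gripper_force: 20.6
[-0.4428108   0.5880084   0.58271554  1.55518266 -0.35039776  1.1002825
  1.20788013] [ 0.68983825 -0.02474568  0.07026348] 0.015327185657383132
0.13863073605865533 -33.02068626951571
[ 0.083 -1.637  0.118]
[ 0.359 -3.253  0.237]
[ 0.824 -4.826  0.355]
[ 1.471 -6.332  0.473]
[ 2.292 -7.751  0.592]
[ 3.274 -9.064  0.71 ]
[  4.405 -10.251   0.828]
[  5.667 -11.297   0.947]
```

```bash
python3 -m pendant '[0.08,-1.64,0,0,0,0.118,230,0.36,-3.25,0,0,0,0.237,230,0.82,-4.83,0,0,0,0.355,230,1.47,-6.33,0,0,0,0.473,230,2.29,-7.75,0,0,0,0.592,230,3.27,-9.06,0,0,0,0.71,230,4.4,-10.25,0,0,0,0.828,230,5.67,-11.3,0,0,0,0.947,230]'
python3 - <<'E'
from h import *
s=status.read_state();print(s["joint_pos"],s["width"],s["wrist_force"])
q=s["position"][:2]-A;r=np.hypot(*q);az=np.degrees(np.arctan2(q[1],q[0]));print(r,az)
E
```

```text
time_s: 3.65
position: [0.5811, -0.0842, 0.0701]
eef_rot: [0.694, 0.72, 0.004, 0.0]
wrist_force: [1.6, 15.3, 16.5]
width: 0.0153
gripper_force: 21.9
[-0.61161516  0.4554671   0.85574785  1.83758076 -0.40645479  1.02667711
  0.44390954] 0.015310222510856654 [ 1.55653121 15.28500616 16.53489656]
0.13524746740197616 -86.80921500015225
```

Run:
```python
from h import *
s=status.read_state()
base=(s["position"],Ro.from_quat(s["eef_rot"]))
q=s["position"][:2]-A;r=np.hypot(*q);az=np.degrees(np.arctan2(q[1],q[0]))
tot=142.35+az
for k in range(1,9):
    t=k*tot/8;print(rel([*pol(A,r,az-t),s["position"][2]],Ro.from_rotvec([0,0,-np.radians(t)])*base[1],base)[[0,1,5]])
```

```text
[ 0.067 -1.636  0.121]
[ 0.33  -3.253  0.242]
[ 0.788 -4.825  0.364]
[ 1.432 -6.331  0.485]
[ 2.253 -7.748  0.606]
[ 3.24  -9.056  0.727]
[  4.377 -10.234   0.848]
[  5.649 -11.266   0.969]
```

```bash
python3 -m pendant '[0.07,-1.64,-0.2,0,0,0.121,230,0.33,-3.25,-0.2,0,0,0.242,230,0.79,-4.83,-0.2,0,0,0.364,230,1.43,-6.33,-0.2,0,0,0.485,230,2.25,-7.75,-0.2,0,0,0.606,230,3.24,-9.06,-0.2,0,0,0.727,230,4.38,-10.23,-0.2,0,0,0.848,230,5.65,-11.27,-0.2,0,0,0.969,230]'
python3 -m pendant '[0,0,0,0,0,0,230,0,0,0,0,0,0,230,0,0,0,0,0,0,230,0,0,0,0,0,0,230]'
python3 - <<'E'
from h import *
s=status.read_state();print(s["joint_pos"],s["width"],s["wrist_force"])
q=s["position"][:2]-A;r=np.hypot(*q);az=np.degrees(np.arctan2(q[1],q[0]));print(r,az)
for n in("top","scene"):
    p,d=eyes.snapshot(n);cv2.imwrite(f"pics/{n}3.png",p[:,:,::-1]);np.save(f"pics/{n}3.npy",d)
    for nm,lo,hi,z in(("lid",(105,120,60),(125,255,255),.128),("red",(0,180,100),(8,255,255),.038)):
        u0,v0=w2px(n,np.r_[A,.05]).astype(int)
        for u,v,a in blobs(n,p,lo,hi,(u0-45,v0-45,u0+45,v0+50))[0]:
            w=px2w(n,u,v,z)[:2]-A;print(n,nm,a,(u,v),np.round(w+A,4),np.hypot(*w).round(4),np.degrees(np.arctan2(w[1],w[0])).round(1))
E
```

```text
time_s: 4.32
position: [0.4676, -0.0319, 0.0708]
eef_rot: [0.95, 0.313, 0.005, -0.001]
wrist_force: [14.5, 8.2, -5.8]
width: 0.0156
gripper_force: 20.8
time_s: 4.65
position: [0.4677, -0.0318, 0.0707]
eef_rot: [0.949, 0.316, 0.004, -0.001]
wrist_force: [13.7, 11.7, -11.7]
width: 0.0156
gripper_force: 20.3
[-1.15068531  0.27656486  1.27559313  2.12273851 -0.33236112  0.95634784
 -0.61815541] 0.015579235590829747 [ 13.71689568  11.65099625 -11.65678301]
0.1343440786320496 -142.05061480800416
top lid 267 (np.float64(244.6), np.float64(197.1)) [ 0.6181 -0.0087] 0.0743 -53.2
top lid 265 (np.float64(207.6), np.float64(200.7)) [0.6027 0.1191] 0.0742 66.9
scene lid 191 (np.float64(340.4), np.float64(190.7)) [0.6128 0.1152] 0.0755 58.7
scene lid 197 (np.float64(320.4), np.float64(212.0)) [ 0.6287 -0.0143] 0.0853 -49.7
scene red 30 (np.float64(296.7), np.float64(191.7)) [0.4492 0.0326] 0.1257 -171.7
scene red 185 (np.float64(307.5), np.float64(198.8)) [0.5068 0.0397] 0.0677 -170.5
```

```bash
cat >> h.py <<'E'
def pose(yaz,fwd,tilt):
    """tool y horizontal at yaz; tool z tilted by tilt deg from down towards azimuth fwd (perp. to yaz)"""
    y=np.r_[pol(np.zeros(2),1,yaz),0];z=np.r_[pol(np.zeros(2),np.sin(np.radians(tilt)),fwd),-np.cos(np.radians(tilt))]
    return Ro.from_matrix(np.stack([np.cross(y,z),y,z],1))
AB=-156.2;U=np.array([.4656,-.2990])
def gp(grasp,rot):return np.array(grasp)+.019*rot.as_matrix()[:,2]
E
python3 -m pendant '[0,0,0,0,0,0,120,0,0,0,0,0,0,120,0,0,0,0,0,0,120,0,0,0,0,0,0,110,0,0,-4,0,0,0,100,0,0,-8,0,0,0,50,0,0,-12,0,0,0,0,0,0,-13,0,0,0,0]'
python3 - <<'E'
from h import *
R=pose(AB+90,AB+180,30);g=np.r_[pol(U,.08,AB),.034]
print(rel(gp(g,R)+[0,0,.12],R))
s=status.read_state()
p,d=eyes.snapshot("top")
for u,v,a in blobs("top",p,(105,120,60),(125,255,255),(185,170,275,265))[0]:
    w=px2w("top",u,v,.128)[:2]-A;print(a,np.hypot(*w).round(4),np.degrees(np.arctan2(w[1],w[0])).round(1))
E
```

```text
time_s: 5.42
position: [0.4613, -0.0343, 0.1894]
eef_rot: [0.949, 0.315, -0.002, 0.0]
wrist_force: [1.5, 2.7, -2.2]
width: 0.0845
gripper_force: 0.0
[-22.349  19.884   5.268  -0.059   0.526   0.221]
168 0.0787 -46.2
266 0.0746 67.0
```

```bash
python3 -m pendant '[-22.3,19.9,2,-0.06,0.526,0.22,0,-22.3,19.9,2,-0.06,0.526,0.22,0,-22.3,19.9,2,-0.06,0.526,0.22,0,-22.3,19.9,2,-0.06,0.526,0.22,0,-22.3,19.9,5.2,-0.06,0.526,0.22,0,-22.3,19.9,5.2,-0.06,0.526,0.22,0,-22.3,19.9,5.2,-0.06,0.526,0.22,0,-22.3,19.9,5.2,-0.06,0.526,0.22,0]'
python3 - <<'E'
from h import *
R=pose(AB+90,AB+180,30);g=np.r_[pol(U,.08,AB),.034]
print(rel(gp(g,R),R),rel(gp(g,R)+[0,0,.12],R))
s=status.read_state();print(s["joint_pos"],s["position"])
E
```

```text
time_s: 6.13
position: [0.4141, -0.2593, 0.1523]
eef_rot: [0.945, 0.193, 0.258, -0.053]
wrist_force: [0.2, -0.1, 0.0]
width: 0.0852
gripper_force: 0.0
[-1.0171e+01  5.7730e+00  9.6400e+00  6.0000e-03 -9.0000e-03 -1.2000e-02] [-4.075  5.765 -0.696  0.006 -0.009 -0.012]
[-0.51897986 -0.3541712   1.21705603  2.20702697 -0.19629336  0.82740037
 -0.33440063] [ 0.41406684 -0.25928612  0.15229137]
```

```bash
python3 -m pendant '[-4.1,5.8,-0.7,0,0,-0.012,0,-4.1,5.8,-0.7,0,0,-0.012,0,-4.1,5.8,-0.7,0,0,-0.012,0,-4.1,5.8,-0.7,0,0,-0.012,0]'
python3 - <<'E'
from h import *
R=pose(AB+90,AB+180,30);g=np.r_[pol(U,.08,AB),.034]
print(rel(gp(g,R),R),rel(gp(g,R)+[0,0,.12],R))
s=status.read_state();print(s["joint_pos"],s["position"])
E
```

```text
time_s: 6.47
position: [0.3973, -0.3094, 0.1509]
eef_rot: [0.944, 0.202, 0.256, -0.044]
wrist_force: [0.3, -0.7, -0.8]
width: 0.0852
gripper_force: 0.0
[-7.0280e+00  1.5370e+00  1.1375e+01  1.7000e-02 -1.0000e-03  1.1000e-02] [-1.020e+00  1.778e+00  9.900e-01  1.700e-02 -1.000e-03  1.100e-02]
[-0.60306978 -0.38066718  1.38499051  2.14870455 -0.14477928  0.86421746
 -0.25857567] [ 0.39733563 -0.30937926  0.15086544]
```

Run:
```python
from h import *
print(rel([.59,-.46,.35],down(AB+90)),rel([.40,-.31,.35],down(AB+90)))
```

```text
[ 1.9735e+01  2.1962e+01 -1.1083e+01  1.9000e-02 -5.2500e-01  6.0000e-03] [ 1.0158e+01  5.6500e-01 -1.7120e+01  1.9000e-02 -5.2500e-01  6.0000e-03]
```

```bash
python3 -m pendant '[8,4,-8,0,-0.12,0,0,12,10,-11,0,-0.25,0,0,20,22,-11,0,-0.525,0,0,20,22,-11,0,-0.525,0,0,20,22,-11,0,-0.525,0,0,20,22,-11,0,-0.525,0,0,20,22,-11,0,-0.525,0,0,20,22,-11,0,-0.525,0,0]'
python3 - <<'E'
from h import *
s=status.read_state();print(s["joint_pos"],s["position"])
print(rel([.30,-.70,.35],down(-110)),rel([.17,-.47,.30],down(-110)))
E
```

```text
time_s: 7.13
position: [0.5402, -0.4167, 0.3054]
eef_rot: [0.978, 0.211, -0.002, 0.008]
wrist_force: [2.0, -0.5, 1.1]
width: 0.0857
gripper_force: 0.0
[-0.12278885  0.57878434  1.14791911  1.30442921 -0.51186684  1.5615409
 -0.19386929] [ 0.54020439 -0.41672165  0.30538499]
[-3.3586e+01  1.5986e+01 -3.9680e+00  1.7000e-02  2.0000e-03  7.7300e-01] [-3.5926e+01 -1.0397e+01  6.6000e-01  1.7000e-02  2.0000e-03  7.7300e-01]
```

```bash
python3 -m pendant '[-16,14,-4,0,0,0,0,-16,14,-4,0,0,0,0,-16,14,-4,0,0,0,0,-16,14,-4,0,0,0,0,-33.5,16,-4,0,0,0,0,-33.5,16,-4,0,0,0,0,-33.5,16,-4,0,0,0,0,-33.5,16,-4,0,0,0,0]'
python3 - <<'E'
from h import *
s=status.read_state();print(s["joint_pos"],s["position"])
print(rel([.2,-.47,.32],down(-66)))
E
```

```text
time_s: 7.8
position: [0.3327, -0.6705, 0.3489]
eef_rot: [0.978, 0.207, 0.001, 0.009]
wrist_force: [0.4, 0.2, -0.0]
width: 0.0857
gripper_force: 0.0
[ 0.53114554  0.6876987   1.06340524  1.01007081 -0.59888239  1.7024909
  0.22243171] [ 0.33266794 -0.67049649  0.34893484]
[-4.0170e+00 -2.3753e+01  2.4510e+00  1.9000e-02  1.0000e-03 -2.0000e-03]
```

```bash
python3 -m pendant '[-4,-23.7,2,0,0,0,0,-4,-23.7,2,0,0,0,0,-4,-23.7,2,0,0,0,0,-4,-23.7,2,0,0,0,0,-4,-23.7,2,0,0,0,0,-4,-23.7,2,0,0,0,0]'
python3 - <<'E'
from h import *
s=status.read_state();print(s["joint_pos"],s["position"])
print(rel([.48,-.09,.32],down(-66)))
E
```

```text
time_s: 8.3
position: [0.2174, -0.4911, 0.3333]
eef_rot: [0.979, 0.204, 0.0, 0.007]
wrist_force: [0.4, 1.5, 1.3]
width: 0.0853
gripper_force: 0.0
[-0.15733048  0.07443871  1.3178741   1.62802515 -0.06971564  1.48085875
  0.0042417 ] [ 0.2174325  -0.49110054  0.33331257]
[ 4.0069e+01 -2.6339e+01  8.5200e-01  1.4000e-02  3.0000e-03 -9.0000e-03]
```

```bash
python3 -m pendant '[40,-26.3,0,0,0,0,0,40,-26.3,0,0,0,0,0,40,-26.3,0,0,0,0,0,40,-26.3,0,0,0,0,0,40,-26.3,0,0,0,0,0,40,-26.3,0,0,0,0,0,40,-26.3,0,0,0,0,0,40,-26.3,0,0,0,0,0]'
python3 - <<'E'
from h import *
s=status.read_state();print(s["joint_pos"],s["position"])
print(rel([.75,-.22,.36],down(-66)),rel([.40,-.70,.35],down(-66)))
E
```

```text
time_s: 8.97
position: [0.3927, -0.2249, 0.3323]
eef_rot: [0.979, 0.204, 0.001, 0.009]
wrist_force: [1.2, -0.5, -0.1]
width: 0.0849
gripper_force: 0.0
[-0.38357114 -0.21207711  0.6819796   1.78675025  0.14732329  1.51045571
 -0.88037741] [ 0.39265952 -0.22490715  0.33228383]
[ 3.2958e+01  1.3858e+01 -2.5590e+00  1.7000e-02  1.0000e-03 -8.0000e-03] [-1.8289e+01  4.3879e+01 -9.8700e-01  1.7000e-02  1.0000e-03 -8.0000e-03]
```

```bash
python3 -m pendant '[13,-11.5,0,0,0,0,0,13,-11.5,0,0,0,0,0,13,-11.5,0,0,0,0,0,13,-11.5,0,0,0,0,0,13,-11.5,0,0,0,0,0]'
python3 -m pendant '[22,18,-2,0,0,0,0,22,18,-2,0,0,0,0,22,18,-2,0,0,0,0,22,18,-2,0,0,0,0,22,18,-2,0,0,0,0,22,18,-2,0,0,0,0,22,18,-2,0,0,0,0]'
python3 - <<'E'
from h import *
s=status.read_state();print(s["joint_pos"],s["position"])
print(rel([.56,-.5,.35],down(-66)))
E
```

```text
time_s: 9.38
position: [0.4671, -0.062, 0.3289]
eef_rot: [0.978, 0.208, 0.0, 0.009]
wrist_force: [-0.8, -0.6, -0.4]
width: 0.0856
gripper_force: 0.0
time_s: 9.97
position: [0.7411, -0.1464, 0.3514]
eef_rot: [0.979, 0.205, 0.0, 0.009]
wrist_force: [1.5, -0.2, 2.1]
width: 0.0855
gripper_force: 0.0
[-0.19075894  0.59451416  0.61946571  0.94960501 -0.31796682  1.6732253
 -0.85255176] [ 0.74107694 -0.14641265  0.35143806]
[-3.0758e+01  2.5133e+01  6.8300e-01  1.8000e-02  3.0000e-03 -7.0000e-03]
```

```bash
python3 -m pendant '[-14,20,0,0,0,0,0,-14,20,0,0,0,0,0,-14,20,0,0,0,0,0,-30.7,25,0.7,0,0,0,0,-30.7,25,0.7,0,0,0,0,-30.7,25,0.7,0,0,0,0,-30.7,25,0.7,0,0,0,0,-30.7,25,0.7,0,0,0,0]'
python3 - <<'E'
from h import *
s=status.read_state();print(s["joint_pos"],s["position"])
g=np.r_[pol(U,.08,AB),.034]
for t in (0,30):
  R=pose(AB+90,AB+180,t);print(rel(gp(g,R)+[0,0,.15],R))
E
```

```text
time_s: 10.63
position: [0.5952, -0.4423, 0.3518]
eef_rot: [0.979, 0.204, 0.001, 0.009]
wrist_force: [1.0, -0.2, 0.4]
width: 0.0856
gripper_force: 0.0
[ 0.21025236  0.56070767  0.66477917  1.01197314 -0.3273951   1.64945715
 -0.39598486] [ 0.59523878 -0.44233786  0.35177282]
[-1.4132e+01 -1.8606e+01  1.8376e+01  1.8000e-02  2.0000e-03 -5.0000e-03]
[-1.3183e+01 -1.8606e+01  1.8120e+01  1.8000e-02  5.2500e-01  0.0000e+00]
```

```bash
python3 -m pendant '[-13.2,-18.6,18.1,0.018,0.525,0,0,-13.2,-18.6,18.1,0.018,0.525,0,0,-13.2,-18.6,18.1,0.018,0.525,0,0,-13.2,-18.6,18.1,0.018,0.525,0,0,-13.2,-18.6,18.1,0.018,0.525,0,0,-13.2,-18.6,18.1,0.018,0.525,0,0,-13.2,-18.6,18.1,0.018,0.525,0,0,-13.2,-18.6,18.1,0.018,0.525,0,0]'
python3 - <<'E'
from h import *
s=status.read_state();print(s["joint_pos"],s["position"])
g=np.r_[pol(U,.08,AB),.034]
R=pose(AB+90,AB+180,30);print(rel(gp(g,R),R))
p,d=eyes.snapshot("top");C=cloud("top",d).reshape(-1,3);s=(C[:,2]>.045)&(C[:,2]<.063)&(np.hypot(C[:,0]-.41,C[:,1]+.32)<.12)&(d.ravel()>0)
print(s.sum(),C[s].mean(0))
E
```

```text
time_s: 11.3
position: [0.3989, -0.3243, 0.1653]
eef_rot: [0.945, 0.198, 0.253, -0.054]
wrist_force: [0.4, -0.1, 1.2]
width: 0.0854
gripper_force: 0.0
[ 0.33105084  0.0328503   0.63231353  2.07437665 -0.63335122  1.03019271
  0.13521339] [ 0.39888241 -0.32433215  0.16529927]
[-7.3170e+00  4.0900e-01  1.2836e+01 -1.0000e-03  0.0000e+00 -3.0000e-03]
411 [ 0.42216377 -0.31737943  0.05644333]
```

```bash
python3 -m pendant '[-2.4,0.4,4.2,0,0,0,0,-4.8,0.4,8.4,0,0,0,0,-7.3,0.4,12.8,0,0,0,0,-7.3,0.4,12.8,0,0,0,0,-7.3,0.4,12.8,0,0,0,0]'
python3 -m pendant '[0,0,0,0,0,0,160,0,0,0,0,0,0,160,0,0,0,0,0,0,160,0,0,0,0,0,0,160,0,0,0,0,0,0,160,0,0,0,0,0,0,160]' 40
python3 - <<'E'
from h import *
s=status.read_state();print(s["joint_pos"],s["position"],s["wrist_torque"])
R=Ro.from_quat(s["eef_rot"]);print(R.as_matrix())
E
```

```text
time_s: 11.77
position: [0.4025, -0.3273, 0.0158]
eef_rot: [0.946, 0.199, 0.251, -0.056]
wrist_force: [-0.9, 1.2, 0.6]
width: 0.0851
gripper_force: 0.0
time_s: 12.27
position: [0.4062, -0.3307, 0.0232]
eef_rot: [0.945, 0.2, 0.255, -0.052]
wrist_force: [-2.6, -1.3, 8.1]
width: 0.0553
gripper_force: 43.9
[ 0.41633452  0.32095564  0.58737128  2.16250058 -0.97806215  0.87609728
  0.53497049] [ 0.40623769 -0.33069625  0.02320061] [0.15037291 0.52882592 0.21201692]
[[ 0.79013183  0.40435006  0.46064382]
 [ 0.35182021 -0.914593    0.19935445]
 [ 0.50191059  0.00454751 -0.86490755]]
```

```bash
cat >> h.py <<'E'
def orient(R0,a0,yaw,pitch):
    """yaw world z (deg), then raise bottle axis (azimuth a0+yaw) by pitch deg"""
    f=pol(np.zeros(2),1,a0+yaw);ax=np.array([f[1],-f[0],0])  # rotates f -> up
    return Ro.from_rotvec(np.radians(pitch)*ax)*Ro.from_euler('z',yaw,degrees=True)*R0
E
python3 - <<'E'
from h import *
s=status.read_state();R=Ro.from_quat(s["eef_rot"]);print(rel(s["position"]+[0,0,.06],R))
for yw in(25,50):print(rel([.43,-.37,.24],orient(R,AB,yw,0)))
E
```

```text
[ 3.011  0.027 -5.189  0.     0.     0.   ]
[ 1.1376e+01  4.6540e+00 -1.8440e+01  2.1900e-01  2.0000e-03 -3.7700e-01]
[ 1.1376e+01  4.6540e+00 -1.8440e+01  4.3800e-01  4.0000e-03 -7.5500e-01]
```

```bash
python3 -m pendant '[1.5,0,-2.6,0,0,0,160,3,0,-5.2,0,0,0,160,5,2,-9,0.07,0,-0.125,160,8,3.5,-13,0.146,0,-0.25,160,11.4,4.6,-16,0.219,0,-0.377,160,11.4,4.6,-18.4,0.292,0,-0.5,160,11.4,4.6,-18.4,0.365,0,-0.628,160,11.4,4.6,-18.4,0.438,0,-0.755,160]'
python3 - <<'E'
from h import *
s=status.read_state();R=Ro.from_quat(s["eef_rot"]);print(s["joint_pos"],s["position"])
for yw,pt in((20,30),(20,60)):print(rel([.43,-.37,.24],orient(R,AB+50,yw,pt)))
E
```

```text
time_s: 12.93
position: [0.4301, -0.3705, 0.2412]
eef_rot: [0.805, 0.535, 0.216, -0.14]
wrist_force: [0.6, 0.1, -4.7]
width: 0.0555
gripper_force: 44.5
[ 0.46653653  0.38123608  0.58285261  1.55243524 -0.61596017  1.61221627
  0.73474742] [ 0.43010316 -0.37051273  0.24115199]
[-0.02  -0.03   0.121  0.04  -0.502 -0.373]
[-0.02  -0.03   0.121 -0.102 -1.006 -0.429]
```

```bash
python3 -m pendant '[0,0,0,0.04,-0.5,-0.373,160,0,0,0,0.04,-0.5,-0.373,160,0,0,0,0.04,-0.5,-0.373,160,0,0,0,0.04,-0.5,-0.373,160,0,0,0,0.04,-0.5,-0.373,160,0,0,0,0.04,-0.5,-0.373,160]'
python3 - <<'E'
from h import *
s=status.read_state();R=Ro.from_quat(s["eef_rot"]);print(s["joint_pos"],s["position"])
for yw,pt in((0,30),(0,60),(20,60),(30,60)):print(rel([.43,-.37,.2],orient(R,AB+70,yw,pt)))
E
```

```text
time_s: 13.43
position: [0.4323, -0.3652, 0.2391]
eef_rot: [0.716, 0.697, 0.022, 0.021]
wrist_force: [1.9, 0.8, -2.5]
width: 0.0552
gripper_force: 44.5
[ 0.1622994   0.12471315  0.53388093  1.72589189 -0.10787658  1.26246109
  0.69488496] [ 0.43226082 -0.36518784  0.23905499]
[-0.495 -0.453  3.884 -0.049 -0.52  -0.032]
[-0.495 -0.453  3.884 -0.097 -1.041 -0.064]
[-0.495 -0.453  3.884 -0.278 -0.993 -0.379]
[-0.495 -0.453  3.884 -0.367 -0.961 -0.535]
```

Run:
```python
from h import *
for f,t in((-80,30),(-75,50),(-65,60)):print(rel([.43,-.37,.2],pose(f+90,f,t)))
```

```text
[-0.495 -0.453  3.884  0.007 -0.517 -0.213]
[-0.495 -0.453  3.884 -0.068 -0.859 -0.297]
[-0.495 -0.453  3.884 -0.187 -1.015 -0.451]
```

```bash
python3 -m pendant '[-0.5,-0.4,2,0,-0.25,-0.1,160,-0.5,-0.4,3.8,0.007,-0.517,-0.213,160,-0.5,-0.4,3.8,0.007,-0.517,-0.213,160,-0.5,-0.4,3.8,0.007,-0.517,-0.213,160,-0.5,-0.4,3.8,-0.068,-0.859,-0.297,160,-0.5,-0.4,3.8,-0.068,-0.859,-0.297,160,-0.5,-0.4,3.8,-0.068,-0.859,-0.297,160,-0.5,-0.4,3.8,-0.068,-0.859,-0.297,160]'
python3 - <<'E'
from h import *
s=status.read_state();R=Ro.from_quat(s["eef_rot"]);print(s["joint_pos"],s["position"],R.as_matrix())
for f,t in((-75,60),(-65,60),(-50,60)):print(rel([.43,-.37,.15],pose(f+90,f,t)))
E
```

```text
time_s: 14.1
position: [0.4266, -0.3725, 0.1983]
eef_rot: [0.555, 0.717, -0.259, 0.333]
wrist_force: [-0.3, -0.3, -3.5]
width: 0.0556
gripper_force: 44.5
[-0.08226282 -0.08464223  0.23816248  2.29165217  1.14296202  0.90478479
 -0.33317644] [ 0.42658707 -0.37247388  0.19833396] [[-0.1616593   0.96848474  0.18948239]
 [ 0.62376404  0.2490679  -0.74086679]
 [-0.76471216 -0.0015757  -0.6443701 ]]
[ 3.795  0.4    2.996 -0.009 -0.177 -0.005]
[ 3.795  0.4    2.996 -0.152 -0.176 -0.105]
[ 3.795  0.4    2.996 -0.367 -0.174 -0.255]
```

Run:
```python
from h import *
for z in(.12,.071):print(rel([.46,-.42,z],pose(15,-75,60)))
```

```text
[ 2.486e+00  2.065e+00  9.202e+00 -9.000e-03 -1.770e-01 -5.000e-03]
[ 6.2330e+00  2.0720e+00  1.2359e+01 -9.0000e-03 -1.7700e-01 -5.0000e-03]
```

```bash
python3 -m pendant '[1,1,4,0,-0.09,0,160,2.5,2.1,9.2,-0.009,-0.177,0,160,2.5,2.1,9.2,-0.009,-0.177,0,160,2.5,2.1,9.2,-0.009,-0.177,0,160,2.5,2.1,9.2,-0.009,-0.177,0,160]'
python3 - <<'E'
from h import *
s=status.read_state();R=Ro.from_quat(s["eef_rot"]);print(s["joint_pos"],s["position"])
print(rel([.46,-.42,.071],pose(15,-75,60)))
p,d=eyes.snapshot("scene");cv2.imwrite("pics/s4.png",cv2.resize(p[160:300,120:320],None,fx=3.5,fy=3.5)[:,:,::-1])
C=cloud("scene",d).reshape(-1,3);h=cv2.cvtColor(p,cv2.COLOR_RGB2HSV).reshape(-1,3)
s=(h[:,2]>150)&(h[:,1]<60)&(np.hypot(C[:,0]-.46,C[:,1]+.42)<.09)&(C[:,2]>.02)&(C[:,2]<.3);print(s.sum(),C[s].min(0),C[s].max(0))
E
```

```text
time_s: 14.52
position: [0.4586, -0.4218, 0.1171]
eef_rot: [0.53, 0.687, -0.307, 0.392]
wrist_force: [0.1, -0.4, -0.8]
width: 0.0554
gripper_force: 44.4
[-0.05647742  0.25047279  0.26485286  2.32071049  1.58724891  0.83721871
 -0.88155045] [ 0.45857068 -0.42180858  0.11712146]
[ 4.052e+00  2.100e-01  2.206e+00 -1.000e-02 -5.000e-03  1.000e-03]
137 [ 0.43535058 -0.44987704  0.15437426] [ 0.49112614 -0.38642263  0.18752734]
```

View pics/s4.png

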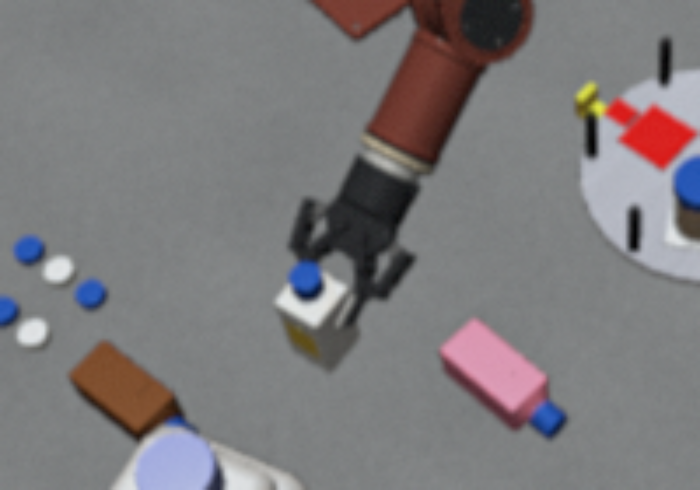

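The bottle hangs upright in the hand, its cap at about (305,278) in the crop, with free counter below. Next I lower it, gently at the end.

```bash
python3 -m pendant '[1.3,0.1,0.7,0,0,0,160,2.6,0.2,1.4,0,0,0,160,3.5,0.2,1.9,0,0,0,160,4.05,0.2,2.2,0,0,0,160,4.05,0.2,2.2,0,0,0,160,4.05,0.2,2.2,0,0,0,160]'
python3 -m pendant '[0.1,0,0.06,0,0,0,160,0.2,0,0.12,0,0,0,160,0.3,0,0.18,0,0,0,160,0.4,0,0.24,0,0,0,160]'
```

```text
time_s: 15.07
position: [0.464, -0.4189, 0.0771]
eef_rot: [0.53, 0.685, -0.302, 0.397]
wrist_force: [-0.4, -0.5, -0.9]
width: 0.0553
gripper_force: 44.6
time_s: 15.4
position: [0.4636, -0.4186, 0.0704]
eef_rot: [0.529, 0.686, -0.303, 0.396]
wrist_force: [0.4, 0.2, -2.6]
width: 0.0555
gripper_force: 44.6
```

```bash
python3 -m pendant '[0.1,0,0.06,0,0,0,160,0.2,0,0.12,0,0,0,160,0.3,0,0.17,0,0,0,160,0.3,0,0.17,0,0,0,160]'
```

```text
time_s: 15.73
position: [0.4641, -0.4197, 0.0691]
eef_rot: [0.529, 0.685, -0.304, 0.398]
wrist_force: [-5.2, 6.6, 16.8]
width: 0.056
gripper_force: 46.3
```

```bash
python3 -m pendant '[0.1,0,0.06,0,0,0,160,0.2,0,0.12,0,0,0,160,0.2,0,0.12,0,0,0,160]'
```

```text
time_s: 15.98
position: [0.4647, -0.4206, 0.069]
eef_rot: [0.529, 0.684, -0.305, 0.4]
wrist_force: [-8.8, 13.1, 34.1]
width: 0.0556
gripper_force: 47.8
```

```bash
python3 -m pendant '[-0.3,0,-0.17,0,0,0,160,-0.35,0,-0.2,0,0,0,160,-0.35,0,-0.2,0,0,0,100,-0.35,0,-0.2,0,0,0,50,-0.35,0,-0.2,0,0,0,0,-0.35,0,-0.2,0,0,0,0,-0.35,0,-0.2,0,0,0,0]'
python3 -m pendant '[0,0,-1.5,0,0,0,0,0,0,-4,0,0,0,0,0,0,-8,0,0,0,0,0,0,-12,0,0,0,0,0,0,-15,0,0,0,0,-8,0,-17,0,0.3,0,0,-12,0,-18,0,0.6,0,0,-12,0,-18,0,0.6,0,0]'
python3 - <<'E'
from h import *
s=status.read_state();print(s["joint_pos"],s["position"])
for n in("top","scene"):
    p,d=eyes.snapshot(n);cv2.imwrite(f"pics/{n}5.png",p[:,:,::-1]);np.save(f"pics/{n}5.npy",d)
    C=cloud(n,d).reshape(-1,3)
    s=(np.hypot(C[:,0]-.46,C[:,1]+.42)<.08)&(C[:,2]>.1)&(C[:,2]<.125);print(n,s.sum(),C[s].mean(0),cv2.minAreaRect(C[s][:,:2].astype(np.float32)*1000))
    s=(np.hypot(C[:,0]-.46,C[:,1]+.42)<.08)&(C[:,2]>.14)&(C[:,2]<.16);print(n,s.sum(),C[s].mean(0))
E
```

```text
time_s: 16.57
position: [0.4633, -0.4185, 0.068]
eef_rot: [0.529, 0.687, -0.303, 0.396]
wrist_force: [-0.1, -0.1, 0.2]
width: 0.0855
gripper_force: 0.0
time_s: 17.23
position: [0.4333, -0.316, 0.2026]
eef_rot: [0.562, 0.723, -0.253, 0.313]
wrist_force: [1.2, -1.8, 0.2]
width: 0.0855
gripper_force: 0.0
[ 0.12070961 -0.08036217 -0.08667967  2.25278777  1.00148081  0.9960183
 -0.30756394] [ 0.43330377 -0.31599315  0.20263715]
top 175 [ 0.45737866 -0.40652301  0.11257292] ((461.1329650878906, -411.389892578125), (56.1773796081543, 58.63077163696289), 15.714730262756348)
top 85 [ 0.46058531 -0.41055662  0.14999756]
scene 153 [ 0.47447229 -0.41909305  0.11295146] ((464.8944091796875, -415.29571533203125), (55.4305305480957, 56.96473693847656), 14.077143669128418)
scene 73 [ 0.46588231 -0.41543722  0.15008771]
```

Run:
```python
from h import *
print(rel([.463,-.413,.22],down(15)))
```

```text
[-7.5    0.532  6.39  -0.017  0.832 -0.021]
```

```bash
python3 -m pendant '[-2.5,0.2,-1,0,0.12,0,0,-5,0.3,1,0,0.3,0,0,-7.5,0.5,6,-0.017,0.83,-0.02,0,-7.5,0.5,6,-0.017,0.83,-0.02,0,-7.5,0.5,6,-0.017,0.83,-0.02,0,-7.5,0.5,6.4,-0.017,0.83,-0.02,0,-7.5,0.5,6.4,-0.017,0.83,-0.02,0,-7.5,0.5,6.4,-0.017,0.83,-0.02,0]'
python3 - <<'E'
from h import *
s=status.read_state();print(s["joint_pos"],s["position"])
print(rel([.463,-.413,.084],down(15)))
E
```

```text
time_s: 18.0
position: [0.4609, -0.4117, 0.214]
eef_rot: [0.609, 0.793, -0.001, -0.004]
wrist_force: [0.0, -0.7, 0.7]
width: 0.0853
gripper_force: 0.0
[ 0.45718094  0.2842206   0.24487145  1.57570261 -0.06808528  1.29737168
  0.97293251] [ 0.46085459 -0.41172781  0.21397753]
[-2.3400e-01  2.5400e-01  1.2996e+01 -6.0000e-03 -4.0000e-03 -0.0000e+00]
```

```bash
python3 -m pendant '[-0.2,0.2,3,0,0,0,0,-0.2,0.2,6,0,0,0,0,-0.2,0.2,9,0,0,0,0,-0.2,0.2,11.5,0,0,0,0,-0.2,0.2,13,0,0,0,0,-0.2,0.2,13,0,0,0,0,-0.2,0.2,13,0,0,0,0]'
python3 -m pendant '[0,0,0,0,0,0,160,0,0,0,0,0,0,160,0,0,0,0,0,0,160,0,0,0,0,0,0,160,0,0,0,0,0,0,160,0,0,0,0,0,0,160]' 40
python3 - <<'E'
from h import *
s=status.read_state();print(s["joint_pos"],s["position"])
T=pol(A,.075,FAZ);print(T)
print(rel([.463,-.413,.23],down(15)),rel([*T,.23],down(FAZ-180)))
E
```

```text
time_s: 18.58
position: [0.4614, -0.4125, 0.0823]
eef_rot: [0.609, 0.793, -0.004, -0.003]
wrist_force: [-0.3, 0.1, 0.8]
width: 0.0856
gripper_force: 0.0
time_s: 19.08
position: [0.4626, -0.4136, 0.0848]
eef_rot: [0.609, 0.793, -0.003, -0.001]
wrist_force: [-1.2, 0.3, 5.4]
width: 0.0553
gripper_force: 44.1
[ 0.47074276  0.39274348  0.22812296  1.71285444 -0.09206227  1.04896852
  0.98988584] [ 0.46255854 -0.41355147  0.08476059]
[0.49926752 0.0408159 ]
[ 6.0000e-03 -4.1000e-02 -1.4524e+01 -7.0000e-03  2.0000e-03 -0.0000e+00] [ 4.2904e+01  1.5204e+01 -1.4732e+01 -7.0000e-03  3.0000e-03  1.2800e-01]
```

```bash
python3 -m pendant '[0,0,-3,0,0,0,160,0,0,-7,0,0,0,160,0,0,-11,0,0,0,160,0,0,-15,0,0,0,160,4,1.5,-17,0,0,0,160,8,3,-17,0,0,0.03,160,12,4.5,-17,0,0,0.06,160,16,6,-17,0,0,0.128,160]'
python3 -m pendant '[26.9,9.2,0,0,0,0,160,26.9,9.2,0,0,0,0,160,26.9,9.2,0,0,0,0,160,26.9,9.2,0,0,0,0,160,26.9,9.2,0,0,0,0,160,26.9,9.2,0,0,0,0,160,26.9,9.2,0,0,0,0,160,26.9,9.2,0,0,0,0,160]'
python3 - <<'E'
from h import *
T=pol(A,.075,FAZ);s=status.read_state();print(s["joint_pos"],s["position"],T)
print(rel([*T,.23],down(FAZ-180)))
for n in("top","scene"):
    p,d=eyes.snapshot(n);cv2.imwrite(f"pics/{n}6.png",p[:,:,::-1])
E
```

```text
time_s: 19.75
position: [0.479, -0.2489, 0.2534]
eef_rot: [0.659, 0.752, -0.003, -0.001]
wrist_force: [1.1, 0.3, -3.0]
width: 0.0552
gripper_force: 44.2
time_s: 20.42
position: [0.5344, 0.0373, 0.2514]
eef_rot: [0.654, 0.756, -0.002, -0.003]
wrist_force: [-2.0, 0.5, -2.9]
width: 0.055
gripper_force: 44.2
[-0.05643056  0.10253544 -0.10298094  1.70327828  0.0095435   1.34354657
 -0.01670126] [0.53442255 0.03730405 0.25142981] [0.49926752 0.0408159 ]
[ 8.510e-01 -3.413e+00  2.169e+00 -7.000e-03 -1.000e-03  1.100e-02]
```

Run:
```python
import cv2,numpy as np
a=cv2.imread("pics/scene6.png")[60:260,200:440];cv2.imwrite("pics/c6.png",cv2.resize(a,None,fx=3,fy=3,interpolation=cv2.INTER_CUBIC))
```

```text
(no output)
```

View pics/c6.png

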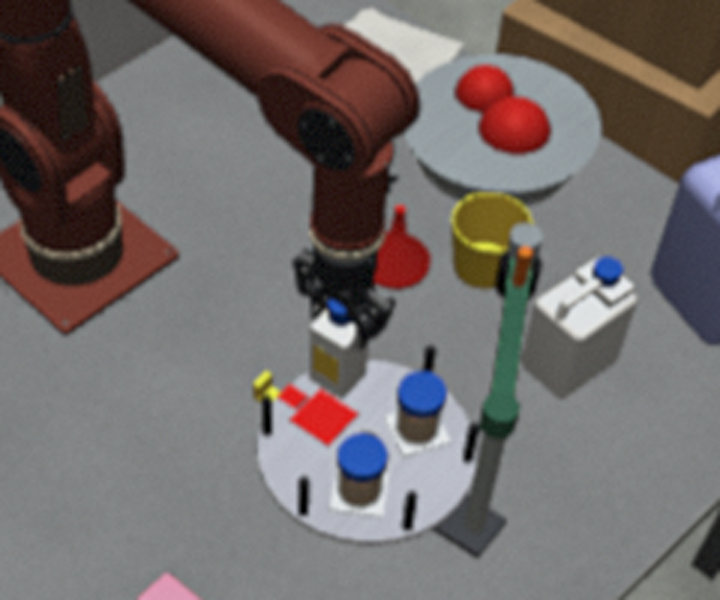

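The bottle is held upright over the disc, and the red place is at the front by the yellow tab. Next I move over the mark and measure the bottle against the pad.

```bash
python3 -m pendant '[0.85,-3.4,0,-0.007,0,0.011,160,0.85,-3.4,4,-0.007,0,0.011,160,0.85,-3.4,8,-0.007,0,0.011,160,0.85,-3.4,10,-0.007,0,0.011,160,0.85,-3.4,10,-0.007,0,0.011,160,0.85,-3.4,10,-0.007,0,0.011,160]'
python3 - <<'E'
from h import *
T=pol(A,.075,FAZ);s=status.read_state();print(s["position"],T)
print(rel([*T,.124],down(FAZ-180)))
Y=pol(np.zeros(2),1,FAZ-180);X=np.array([-Y[1],Y[0]])
p,d=eyes.snapshot("scene");np.save("pics/s7.npy",d);cv2.imwrite("pics/s7.png",p[:,:,::-1])
C=cloud("scene",d).reshape(-1,3);h=cv2.cvtColor(p,cv2.COLOR_RGB2HSV).reshape(-1,3)
q=C[:,:2]-s["position"][:2];l=q@X;r=q@Y
m=(abs(l)<.05)&(abs(r)<.05)&(C[:,2]>.06)&(C[:,2]<.12);print(m.sum(),np.percentile(l[m],[1,5,50,95,99]),np.percentile(r[m],[1,5,50,95,99]))
m2=m&(C[:,2]<.1)
for z0 in(.065,.075,.085,.095,.105):
    k=m&(abs(C[:,2]-z0)<.005);print(z0,k.sum(),l[k].min(),l[k].max(),r[k].min(),r[k].max())
k=(h[:,0]>105)&(h[:,0]<125)&(h[:,1]>120)&(abs(l)<.05)&(abs(r)<.05)&(C[:,2]>.15);print("cap",k.sum(),l[k].mean(),r[k].mean(),l[k].min(),l[k].max(),C[k][:,2].max())
E
```

```text
time_s: 21.02
position: [0.4984, 0.0304, 0.152]
eef_rot: [0.663, 0.749, -0.002, 0.0]
wrist_force: [0.4, -0.4, -1.3]
width: 0.0554
gripper_force: 44.6
[0.49838169 0.03044932 0.15195641] [0.49926752 0.0408159 ]
[ 1.026e+00  2.190e-01  2.792e+00 -2.000e-03  3.000e-03 -1.200e-02]
127 [-0.0345373  -0.03203051 -0.02642601  0.01802739  0.02575808] [-0.02576672 -0.02101873  0.01877996  0.03048462  0.03144863]
0.065 3 -0.026905287712617916 -0.02162919752901353 -0.01347141262203856 0.023872749782693967
0.075 12 -0.030642449258153077 0.005647433320010377 -0.022275715241427147 0.029214599385711998
0.085 27 -0.0299462055989016 0.027461458436728783 -0.02126683859249573 0.031093379421935484
0.095 27 -0.03321155665280323 0.018286986167753212 -0.024366714560980312 0.03146192909963103
0.105 32 -0.048461158291538284 0.02233930258119392 -0.04280496312186106 0.031410784526728575
cap 41 -0.01355003936583118 0.005993380600387111 -0.019350940068985252 -0.004899056746003036 0.24265605022963885
```

```bash
python3 -m pendant '[0.5,0.1,0,0,0,-0.01,160,1.05,0.2,0,0,0,-0.01,160,1.05,0.2,0,0,0,-0.01,160,1.05,0.2,0.5,0,0,-0.01,160,1.05,0.2,0.5,0,0,-0.01,160,1.05,0.2,0.5,0,0,-0.01,160]'
python3 - <<'E'
from h import *
T=pol(A,.075,FAZ);s=status.read_state();print(s["position"],T,s["wrist_force"])
print(rel([*T,.124],down(FAZ-180)))
p,d=eyes.snapshot("top");cv2.imwrite("pics/t8.png",p[:,:,::-1])
for u,v,a in blobs("top",p,(105,120,60),(125,255,255),(185,170,275,265))[0]:
    w=px2w("top",u,v,.128)[:2]-A;print(a,np.hypot(*w).round(4),np.degrees(np.arctan2(w[1],w[0])).round(1))
E
```

```text
time_s: 21.57
position: [0.4995, 0.0422, 0.147]
eef_rot: [0.659, 0.753, -0.001, 0.001]
wrist_force: [-0.0, 0.5, -2.4]
width: 0.0547
gripper_force: 44.7
[0.49949856 0.0422497  0.14700007] [0.49926752 0.0408159 ] [-0.0499378   0.50910927 -2.39310995]
[-1.33e-01 -4.10e-02  2.30e+00 -1.00e-03  3.00e-03 -1.00e-03]
266 0.0743 -53.2
```

```bash
python3 -m pendant '[0,0,0.7,0,0,0,160,0,0,1.4,0,0,0,160,0,0,1.9,0,0,0,160,0,0,2.1,0,0,0,160,0,0,2.2,0,0,0,160,0,0,2.25,0,0,0,160,0,0,2.25,0,0,0,160]'
python3 -m pendant '[0,0,0.07,0,0,0,160,0,0,0.14,0,0,0,160,0,0,0.2,0,0,0,160,0,0,0.2,0,0,0,160]'
```

```text
time_s: 22.2
position: [0.4998, 0.0423, 0.1248]
eef_rot: [0.659, 0.753, -0.001, 0.001]
wrist_force: [-0.1, 0.7, -2.0]
width: 0.0551
gripper_force: 44.7
time_s: 22.53
position: [0.4999, 0.0423, 0.1228]
eef_rot: [0.659, 0.752, -0.001, 0.001]
wrist_force: [0.1, -0.2, -2.1]
width: 0.0551
gripper_force: 44.7
```

```bash
python3 -m pendant '[0,0,0.06,0,0,0,160,0,0,0.12,0,0,0,160,0,0,0.12,0,0,0,160]'
```

```text
time_s: 22.78
position: [0.5, 0.0422, 0.1227]
eef_rot: [0.659, 0.752, -0.001, 0.001]
wrist_force: [-3.9, -1.0, 10.2]
width: 0.0552
gripper_force: 46.0
```

```bash
python3 -m pendant '[0,0,-0.05,0,0,0,150,0,0,-0.05,0,0,0,130,0,0,-0.05,0,0,0,100,0,0,-0.05,0,0,0,60,0,0,-0.05,0,0,0,20,0,0,-0.05,0,0,0,0,0,0,-0.05,0,0,0,0,0,0,-0.05,0,0,0,0]'
python3 -m pendant '[0,0,-1,0,0,0,0,0,0,-3,0,0,0,0,0,0,-6,0,0,0,0,0,0,-10,0,0,0,0,0,0,-14,0,0,0,0,0,0,-18,0,0,0,0,0,0,-22,0,0,0,0,0,0,-26,0,0,0,0]'
python3 - <<'E'
from h import *
s=status.read_state();print(s["joint_pos"],s["position"])
T=pol(A,.075,FAZ)
p,d=eyes.snapshot("scene");cv2.imwrite("pics/s9.png",p[:,:,::-1])
C=cloud("scene",d).reshape(-1,3);h=cv2.cvtColor(p,cv2.COLOR_RGB2HSV).reshape(-1,3)
k=(np.hypot(*(C[:,:2]-T).T)<.05)&(C[:,2]>.18)&(C[:,2]<.2);print("cap top",k.sum(),C[k].mean(0))
k=(np.hypot(*(C[:,:2]-T).T)<.06)&(C[:,2]>.145)&(C[:,2]<.153);print("shoulder",k.sum(),cv2.minAreaRect(C[k][:,:2].astype(np.float32)*1000))
E
```

```text
time_s: 23.45
position: [0.4997, 0.0424, 0.1219]
eef_rot: [0.659, 0.753, -0.001, 0.001]
wrist_force: [-0.4, 1.2, 0.1]
width: 0.0852
gripper_force: 0.0
time_s: 24.12
position: [0.499, 0.0429, 0.3851]
eef_rot: [0.659, 0.753, -0.0, 0.001]
wrist_force: [1.1, 1.3, -0.2]
width: 0.086
gripper_force: 0.0
[-0.06869985 -0.00431539 -0.10712273  1.5472379   0.00211741  1.59767062
 -0.04280675] [0.49897353 0.04291083 0.38507571]
cap top 54 [0.50289281 0.03933584 0.18771001]
shoulder 69 ((503.86279296875, 40.71413040161133), (58.68378829956055, 58.42695236206055), 9.755805969238281)
```

```bash
python3 - <<'E'
from h import *
print(rel([.639,.2405,.39],down(33.5)))
E
cp pics/s9.png /dev/null
```

```text
[ 1.7718e+01  1.6306e+01  4.6400e-01  1.0000e-02  5.0000e-03 -4.5200e-01]
```

```bash
python3 -m pendant '[17.7,16.3,0,0.01,0,-0.45,60,17.7,16.3,0,0.01,0,-0.45,60,17.7,16.3,0,0.01,0,-0.45,60,17.7,16.3,0,0.01,0,-0.45,60,17.7,16.3,0,0.01,0,-0.45,60,17.7,16.3,0,0.01,0,-0.45,60,17.7,16.3,0,0.01,0,-0.45,60,17.7,16.3,0,0.01,0,-0.45,60]'
python3 - <<'E'
from h import *
s=status.read_state();print(s["joint_pos"],s["position"],s["width"])
print(rel([.639,.2405,.294],down(33.5)))
p,d=eyes.snapshot("top");C=cloud("top",d).reshape(-1,3);B=np.array([.499,.041])
k=(np.hypot(*(C[:,:2]-B).T)<.05)&(C[:,2]>.18)&(C[:,2]<.2);print("cap top",k.sum(),C[k].mean(0))
k=(np.hypot(*(C[:,:2]-B).T)<.06)&(C[:,2]>.145)&(C[:,2]<.153);print("shoulder",k.sum(),cv2.minAreaRect(C[k][:,:2].astype(np.float32)*1000) if k.sum() else 0)
p,d=eyes.snapshot("scene");a=p[60:260,200:440];cv2.imwrite("pics/c10.png",cv2.resize(a,None,fx=3,fy=3,interpolation=cv2.INTER_CUBIC)[:,:,::-1])
C=cloud("scene",d).reshape(-1,3);h=cv2.cvtColor(p,cv2.COLOR_RGB2HSV).reshape(-1,3)
k=(h[:,0]>8)&(h[:,0]<20)&(h[:,1]>150)&(C[:,2]>.28)&(C[:,2]<.34)&(np.hypot(C[:,0]-.64,C[:,1]-.24)<.05);print("handle",k.sum(),C[k].mean(0))
E
```

```text
time_s: 24.83
position: [0.6378, 0.242, 0.3801]
eef_rot: [0.473, 0.881, -0.005, -0.004]
wrist_force: [-0.1, -0.6, -0.5]
width: 0.0653
gripper_force: 0.0
[-0.28378204  0.40275342 -0.22429373  1.07804429  0.08777999  1.68255685
  0.10365248] [0.6378006  0.24198655 0.38008553] 0.06527031856168229
[-2.010e-01  1.300e-01  8.607e+00 -1.300e-02 -1.000e-03  1.000e-03]
cap top 83 [0.49848432 0.04335408 0.18857361]
shoulder 112 ((498.73419189453125, 42.953731536865234), (56.7025260925293, 56.038551330566406), 7.797109127044678)
handle 42 [0.64724019 0.23539519 0.3131863 ]
```

View pics/c10.png

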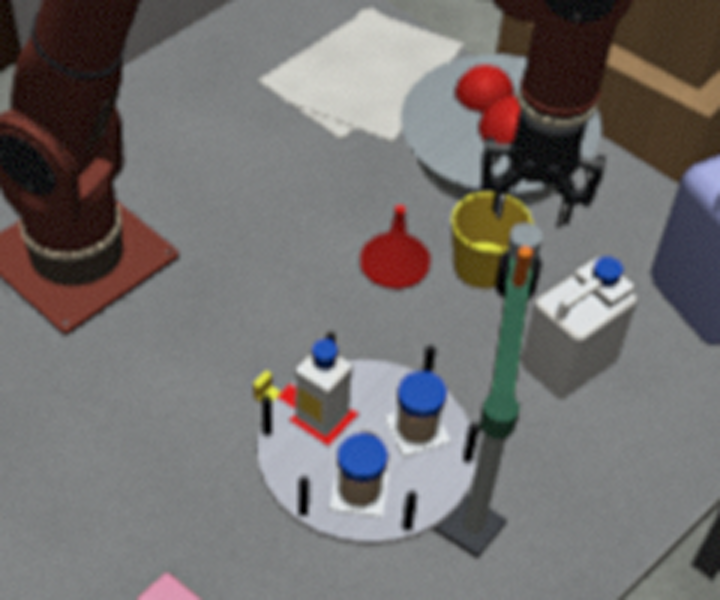

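The bottle stands upright, centred on the red pad. The gripper straddles the orange handle from above, with the handle at about (523,265) in the crop. Next I descend and grip.

```bash
python3 -m pendant '[-0.3,0.1,3,-0.01,0,0,60,-0.3,0.1,6,-0.01,0,0,60,-0.3,0.1,8.6,-0.01,0,0,60,-0.3,0.1,8.6,-0.01,0,0,60,-0.3,0.1,8.6,-0.01,0,0,60]'
python3 -m pendant '[0,0,0,0,0,0,230,0,0,0,0,0,0,230,0,0,0,0,0,0,230,0,0,0,0,0,0,230,0,0,0,0,0,0,230,0,0,0,0,0,0,230]' 20
python3 - <<'E'
from h import *
s=status.read_state();print(s["joint_pos"],s["position"],s["width"],s["wrist_force"])
base=(s["position"],Ro.from_quat(s["eef_rot"]))
q=s["position"][:2]-H;r=np.hypot(*q);az=np.degrees(np.arctan2(q[1],q[0]));print(r,az)
for k in range(1,11):
    t=k*(FAZ-az)/10;print(rel([*pol(H,r,az+t),s["position"][2]],Ro.from_rotvec([0,0,np.radians(t)])*base[1],base)[[0,1,5]])
E
```

```text
time_s: 25.35
position: [0.6389, 0.2359, 0.2962]
eef_rot: [0.475, 0.88, -0.001, -0.0]
wrist_force: [1.0, -0.1, 0.2]
width: 0.0655
gripper_force: 0.0
time_s: 25.85
position: [0.64, 0.2379, 0.2974]
eef_rot: [0.474, 0.88, 0.001, 0.001]
wrist_force: [-0.4, -0.3, 7.0]
width: 0.0176
gripper_force: 20.2
[-0.26159043  0.391566   -0.22778034  1.2587337   0.08688842  1.4986546
  0.10417899] [0.6400423  0.23788088 0.29737022] 0.017645821298226425 [-0.39640413 -0.26716029  7.01297612]
0.1963799674016583 123.69907600742039
[-0.134 -2.187 -0.112]
[-0.51  -4.345 -0.223]
[-1.124 -6.448 -0.335]
[-1.969 -8.469 -0.446]
[ -3.034 -10.384  -0.558]
[ -4.305 -12.168  -0.67 ]
[ -5.767 -13.799  -0.781]
[ -7.402 -15.258  -0.893]
[ -9.189 -16.525  -1.005]
[-11.106 -17.585  -1.116]
```

```bash
python3 -m pendant '[-0.13,-2.19,0,0,0,-0.112,230,-0.51,-4.34,0,0,0,-0.223,230,-1.12,-6.45,0,0,0,-0.335,230,-1.97,-8.47,0,0,0,-0.446,230,-3.03,-10.38,0,0,0,-0.558,230,-4.3,-12.17,0,0,0,-0.67,230,-5.77,-13.8,0,0,0,-0.781,230,-7.4,-15.26,0,0,0,-0.893,230]'
python3 - <<'E'
from h import *
s=status.read_state();print(s["joint_pos"],s["position"],s["width"],s["wrist_force"])
base=(s["position"],Ro.from_quat(s["eef_rot"]))
q=s["position"][:2]-H;r=np.hypot(*q);az=np.degrees(np.arctan2(q[1],q[0]));print(r,az)
for k in range(1,4):
    t=k*(FAZ-az)/3;print(rel([*pol(H,r,az+t),s["position"][2]],Ro.from_rotvec([0,0,np.radians(t)])*base[1],base)[[0,1,5]])
E
```

```text
time_s: 26.52
position: [0.5563, 0.0896, 0.297]
eef_rot: [0.046, 0.999, -0.0, 0.004]
wrist_force: [22.3, 0.2, -4.4]
width: 0.0175
gripper_force: 20.3
[ 0.00598772  0.13962859 -0.2752963   1.57304973  0.04118027  1.4257967
  1.20705306] [0.5562731  0.08961938 0.29704059] 0.01753119073556885 [22.34295515  0.22393277 -4.41895902]
0.1933190421317089 175.5143460084872
[-0.066 -1.363 -0.071]
[-0.228 -2.718 -0.141]
[-0.485 -4.058 -0.212]
```

```bash
python3 -m pendant '[-0.2,-1.36,0,0,0,-0.071,230,-0.45,-2.72,0,0,0,-0.141,230,-0.75,-4.06,0,0,0,-0.212,230,-0.75,-4.06,0,0,0,-0.212,230,-0.75,-4.06,0,0,0,-0.212,230]'
python3 - <<'E'
from h import *
s=status.read_state();print(s["position"],s["width"],s["wrist_force"])
q=s["position"][:2]-H;r=np.hypot(*q);az=np.degrees(np.arctan2(q[1],q[0]));print(r,az)
p,d=eyes.snapshot("scene");a=p[60:260,200:440];cv2.imwrite("pics/c11.png",cv2.resize(a,None,fx=3,fy=3,interpolation=cv2.INTER_CUBIC)[:,:,::-1])
E
```

```text
time_s: 26.93
position: [0.5573, 0.0498, 0.297]
eef_rot: [-0.057, 0.998, -0.0, 0.001]
wrist_force: [1.3, -0.8, 5.3]
width: 0.0175
gripper_force: 21.6
[0.55733073 0.04978757 0.29702171] 0.017534887075640288 [ 1.29597002 -0.81944122  5.27174169]
0.19325582538714248 -172.65323268635873
```

```bash
python3 -m pendant '[0,0,0,0,0,0,180,0,0,0,0,0,0,130,0,0,0,0,0,0,100,0,0,0,0,0,0,60,0,0,-2,0,0,0,60,0,0,-5,0,0,0,60,0,0,-9,0,0,0,60,0,0,-13,0,0,0,60]'
python3 -m pendant '[0,8,-3,0,0,0,60,4,12,-3,0,0,0,60,8,20,-3,0,0,0,60,12,28,-3,0,0,0,60,12,36,-3,0,0,0,60,12,36,-3,0,0,0,60,12,36,-3,0,0,0,60,12,36,-3,0,0,0,60]'
python3 - <<'E'
from h import *
np.set_printoptions(precision=4,suppress=True)
s=status.read_state();print(s["position"],s["width"],s["joint_pos"])
for n in("top","scene"):
    p,d=eyes.snapshot(n);cv2.imwrite(f"pics/{n}12.png",p[:,:,::-1]);C=cloud(n,d).reshape(-1,3)
    k=(abs(C[:,2]-.306)<.006)&(np.hypot(C[:,0]-.5,C[:,1]-.04)<.05);print(n,"stub",k.sum(),C[k].mean(0))
    k=(np.hypot(C[:,0]-.5,C[:,1]-.04)<.05)&(C[:,2]>.145)&(C[:,2]<.153);print("shoulder",k.sum(),C[k].mean(0))
a=cv2.imread("pics/scene12.png")[60:260,200:440];b=cv2.imread("pics/top12.png")[120:320,80:320]
cv2.imwrite("pics/c12.png",cv2.resize(np.hstack([a,b]),(800,333),interpolation=cv2.INTER_CUBIC))
E
```

```text
time_s: 27.65
position: [0.5558, 0.0508, 0.4266]
eef_rot: [-0.059, 0.998, -0.0, -0.001]
wrist_force: [0.3, 1.1, 0.1]
width: 0.0654
gripper_force: 0.0
time_s: 28.32
position: [0.4151, 0.3476, 0.4548]
eef_rot: [-0.058, 0.998, -0.0, -0.0]
wrist_force: [1.6, 0.2, -0.7]
width: 0.0649
gripper_force: 0.0
[0.4151 0.3476 0.4548] 0.064914356039567 [-0.3186  0.1244 -0.5243  1.2851  0.0633  1.7488  0.8591]
top stub 143 [0.5027 0.0452 0.3063]
shoulder 71 [0.4886 0.035  0.1493]
scene stub 78 [0.505  0.0419 0.3061]
shoulder 64 [0.5106 0.033  0.1495]
```

View pics/c12.png

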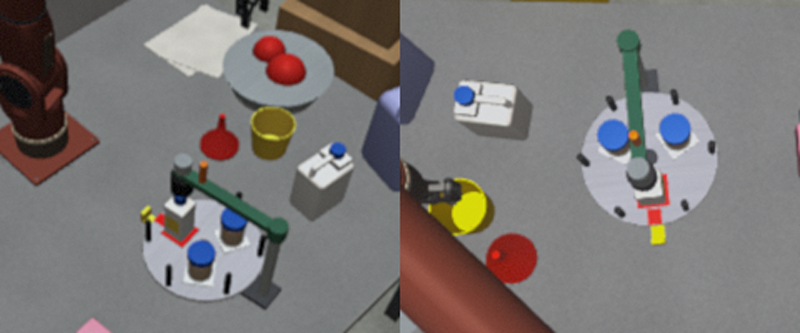

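The head sits over the cap, about 3 mm off by both cameras. The red stripe lines up with the yellow tab, the gripper is clear of everything, and the bystanders are untouched.

```bash
python3 -m pendant '[0,0,0,0,0,0,60,0,0,0,0,0,0,60,0,0,0,0,0,0,60,0,0,0,0,0,0,60]'; python3 -c "
from plant import workorder
print(workorder.close_job())"
```

```text
time_s: 28.75
position: [0.4175, 0.3448, 0.4546]
eef_rot: [-0.057, 0.998, -0.0, -0.0]
wrist_force: [-0.5, -0.4, 0.5]
width: 0.0653
gripper_force: 0.0
the job is handed in; nothing more can be done
None
```

I handed the job in at 28.8 s: the red place is at the front to within about 1°, the bottle was stood up, released and set upright on it, the capping head is about 3 mm off centre over the cap, and the funnel, basket and jerrycan were not touched; no verdict was returned.

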